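Proof-pull two glued joints and flag the bad one

ROBOT

A 6-joint arm with a two-finger parallel gripper is mounted at the origin on a cart in front of the work surface, level with it; the furniture and walls round the work are solid. World frame = base frame: x ahead of the robot, y to its left, z up, the work surface at z = 0. Lengths are in m, angles in rad, forces in N, time in s.
With the tool pointing down it reaches from about 0.375 to 0.9 m from the base axis. Payload 3.1 kg.
Tool frame: the origin (TCP) lies midway between the tips of the shut fingers; the grasp point (between the pads) lies 19 mm behind it (manip.grasp_offset is the distance from the TCP to the grasp point, in m); z points along the fingers, y is the line along which they close (so a half turn about z gives the same grasp; the last joint's range is limited). The gripper opens to 85 mm and grips with 20 to 120 N. Pads are 22 mm wide; open, the fingers measure 114 mm over their backs; the gripper's body (76 mm by 85 mm) begins 54 mm behind the grasp point. The pads swing forward as they close: fully open they stand 13 mm farther back than shut.
Start: joints at [-1.321, 0.527, 1.433, -0, 1.181, -0.178], TCP at [0.26, -0.568, 0.231] pointing down, gripper open.
Joint ranges: [-3.08, 3.08], [-0.75, 2.2], [0.22, 2.44], [-1.43, 4.57], [0, 2.65], [-2.85, 2.85]. Speed limits (rad/s): [2.79, 2.79, 3.14, 3.14, 3.14, 3.14].

INTERFACE

Orientations are given as a unit quaternion [x, y, z, w].
In Python, from station import sensors, cams, order, manip gives the robot as it stands.
- The arm moves only by the tool move_arm, never from a script. Its argument "targets" is a list of rows, each an object of numbers: "dx", "dy", "dz": the shift along the world's x, y, z normalised to -1 to 1, where 1 is 25 mm; "rx", "ry", "rz": the turn, a rotation vector about the world's x, y, z normalised to -1 to 1, where 1 is 30 degrees. A call has exactly 10 rows; each row shifts and turns the commanded pose from where the row before left it; what a row does not reach is not made up. A row lasts 1/8 s, in which the tool goes at most 62.5 mm and 10.7 degrees, less where a joint would pass 70% of its speed; a pose out of reach is approached as far as the arm can. A call with a number of a shift or a turn outside -1 to 1 is refused whole. A call with a gripper value outside its range is refused whole. "claw" is the opening in per cent of the stroke, from 0 (shut) to 100 (fully open), set as the call begins (left out, the last holds). The fingers move at their own pace and stop on an object; "newtons" is the grip in N (left out, the last holds). Time passes only in rows, so rows that do not move let the fingers close, or fill a call up. It gives the time, the measured TCP pose, the force, the opening and the grip force at its end, in the units of the state.
- sensors.sense(): the state, without advancing time (a new reading comes with each control period).
- cams.snapshot(name): name is "scene" or "top"; returns the picture (384x512x3 uint8, red, green, blue); there is no depth.
- cams.camera_model(name): a dict with "fx", "fy", "cx", "cy" (pixels), "distortion" ([k1, k2, p1, p2, k3] as OpenCV has them; the pictures are not rectified), "extrinsics" (4x4, takes a point from world to camera coordinates). Camera axes: x right, y down, z forward; pixel columns grow to the right and rows downward; lengths in m; the calibration is good to about 2 mm. A picture is of the moment at which its call begins. camera_model takes no time and is no camera call.
- order.sign_off(): hands the job in; it is judged then, once.
The state is a dict: "t": time; "q": joint angles; "qd": joint speeds; "tau": joint torques, N m; "tcp_pos": TCP position; "tool_rot": TCP orientation; "force": force on the tool from outside, world axes, zero at the start; "ft_torque": the same for the moment, N m; "finger_gap": opening from 0.0 (shut) to 1.0 (fully open); "gripper_force": force on a finger pad.
Only numpy, scipy, OpenCV 4.12 (cv2) and the standard library are available. Lean on these libraries where they do the work, as an engineer would, in place of code of your own. Each camera call takes 0.05 s, during which the arm holds its last target. There are 200 camera calls.

TASK

Prove the two glued joints on the bench: draw each stand's D handle straight out towards you until the index reaches the broad proof mark on its gauge, hold it there for two seconds and let it back, never going past the end of the scale. One joint is bad and will slide open at least a centimetre when you draw its handle out that far: leave it open. Then stand the glue bottle upright in the middle of the cork pad beside that joint, so that it gets reglued, and leave the tape roll and the oak offcut where they are.

Things in the scene. Friction and masses are not known exactly. Their poses are not given: they have to be found in the camera images.
- rig_p: One of two like pull stands, fixed: plywood board (x -55..160, y -145..55 mm, 12 thick); wooden end block at its far end, top 87 mm up; a wooden member glued into it; on the member's near end an aluminium spring gauge, 88 x 48 mm, top 66 mm up, then a D handle beyond the board's near edge. Origin: on the bench under the gauge. x: along the pull line (y = 0), away from the handle. Pull along -x, level.
- bar_p (a point): Middle of the D handle's front bar: round steel, 12 mm, along the stand's y, centre 48 mm above the bench; moves with the handle. Only the bench lies below. The D's opening (48 mm along x, 80 along y, open above and below) is centred 30 mm from here towards the stand's +x. At rest at x -112 mm of the stand.
- pull_p (a joint): Stretch of the spring gauge, m; 0 at rest, 500 N/m (0.030 = 15 N); springs back when let go. Index: the cross bar at the far end of the steel tongue on top of the gauge. It starts at the far thin line (0) and moves towards the handle; broad dark mark = 0.025 to 0.035, the proof load; near thin line = 0.042, end of the scale; stop at 0.048.
- tenon_p (a joint): How far the glued member has come out of its end block, m; 0 = shoulder tight on the block, stop at 0.032. One of the two joints is sound: it does not move at the proof load. The other is bad, it cannot be seen which: it slides open at about 9 N (stretch 0.018), the gauge and handle then come out with it at no more stretch, and it stays open.
- pad_p (a point): Centre of the top of this stand's cork pad (90 mm along the stand's x, 110 along y, top 15 mm above the bench), which lies on the board beside the gauge, 90 mm from the pull line towards the stand's -y (right as seen from the robot).
- rig_q: One of two like pull stands, fixed: plywood board (x -55..160, y -145..55 mm, 12 thick); wooden end block at its far end, top 87 mm up; a wooden member glued into it; on the member's near end an aluminium spring gauge, 88 x 48 mm, top 66 mm up, then a D handle beyond the board's near edge. Origin: on the bench under the gauge. x: along the pull line (y = 0), away from the handle. Pull along -x, level.
- bar_q (a point): Middle of the D handle's front bar: round steel, 12 mm, along the stand's y, centre 48 mm above the bench; moves with the handle. Only the bench lies below. The D's opening (48 mm along x, 80 along y, open above and below) is centred 30 mm from here towards the stand's +x. At rest at x -112 mm of the stand.
- pull_q (a joint): Stretch of the spring gauge, m; 0 at rest, 500 N/m (0.030 = 15 N); springs back when let go. Index: the cross bar at the far end of the steel tongue on top of the gauge. It starts at the far thin line (0) and moves towards the handle; broad dark mark = 0.025 to 0.035, the proof load; near thin line = 0.042, end of the scale; stop at 0.048.
- tenon_q (a joint): How far the glued member has come out of its end block, m; 0 = shoulder tight on the block, stop at 0.032. One of the two joints is sound: it does not move at the proof load. The other is bad, it cannot be seen which: it slides open at about 9 N (stretch 0.018), the gauge and handle then come out with it at no more stretch, and it stays open.
- pad_q (a point): Centre of the top of this stand's cork pad (90 mm along the stand's x, 110 along y, top 15 mm above the bench), which lies on the board beside the gauge, 90 mm from the pull line towards the stand's -y (right as seen from the robot).
- bottle: Yellow glue bottle with an orange cone cap, 46 x 70 mm in plan (46 along its x), 168 mm tall, about 0.5 kg, standing on the bench at the left or the right of the stands. The wide body reaches up to 120 mm, the cap narrows above it. Origin: centre of its underside, z up. Grip it across the 46 mm, about 100 mm up.
- tape_roll: Bystander: roll of masking tape lying flat, 100 mm across, 24 mm high, on the other side from the bottle. Origin: centre of the underside.
- oak: Bystander: oak offcut 60 x 130 x 25 mm lying on the bench in front, between the two handles. Origin: centre of the underside.
There are look-alikes about, which are no part of the job. Leave any black or green look-alike of the bottle alone.

How it is judged:
By the outcome, as a careful person would: the job done as asked, in the order asked, and still so for the second after the job is handed in, with the robot touching nothing.
It also fails if it takes over 72 s, if anything falls off the work surface, if the arm or the gripper's body presses on something with over 40 N, if the wrist force passes 120 N, or if a joint passes its speed limit or range.

## Working session

There is one attempt and no reset: what is moved stays moved. The work goes in short steps, Python scripts to look and compute and a tool call to move; the robot and the scene stay as the last step left them, time stands still between calls to the robot, and variables do not carry over. Pictures are saved under pics/ and viewed, at most 10 in all, crops included, and the job is handed in when it is done.

Besides the shell and the picture viewer there is one more tool, called after "Call:" as a command line: name --argument value ..., lists and objects as JSON in quotes. move_arm: Moves the arm, as the interface text tells. Scaled input: -1 to 1 covers 25 mm each way for a shift and 30 degrees each way for a turn. Its arguments: {"type":"object","properties":{"targets":{"type":"array"},"claw":{"type":"number"},"newtons":{"type":"number"}},"required":["targets"]}

```bash
ls; mkdir -p pics
python3 - <<'E'
from station import sensors,cams,manip
import cv2,numpy as np
for n in ("scene","top"):
    im=cams.snapshot(n); cv2.imwrite(f"pics/{n}0.png",im[:,:,::-1])
    m=cams.camera_model(n); print(n,m["fx"],m["cx"],m["cy"],m["distortion"]); print(np.round(np.array(m["extrinsics"]),4).tolist())
s=sensors.sense(); print(s["t"],s["tcp_pos"],s["tool_rot"],manip.grasp_offset)
a=cv2.imread("pics/scene0.png");b=cv2.imread("pics/top0.png")
E
```

```text
pics
scene 466.10809962818786 247.8658226313044 198.37647823729029 [-0.11878088  0.          0.          0.          0.        ]
[[-0.6823, -0.731, 0.0085, 0.3352], [-0.2898, 0.2598, -0.9212, 0.2064], [0.6712, -0.631, -0.3891, 1.1929], [0.0, 0.0, 0.0, 1.0]]
top 440.5249632047898 248.22724743398493 187.60485492999095 [0.02714343 0.         0.         0.         0.        ]
[[0.0119, -0.9999, -0.0047, -0.0122], [-0.9833, -0.0108, -0.1815, 0.489], [0.1814, 0.0067, -0.9834, 1.47], [0.0, 0.0, 0.0, 1.0]]
0.1 [ 0.25970339 -0.56777102  0.23040573] [ 9.77105396e-01  2.12753456e-01 -5.32870548e-05 -1.00499432e-03] 0.0187
```

View pics/scene0.png

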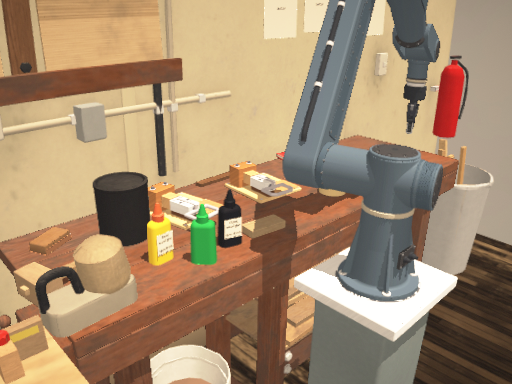

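View pics/top0.png

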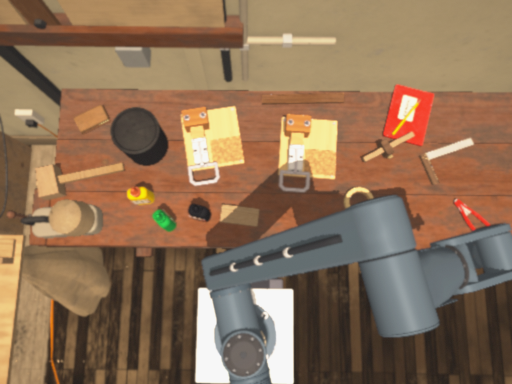

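Top view shows two stands: left one with its handle at about (204,180), right one with its handle at about (295,186). The bottle candidates are yellow with an orange cap (140,195), green (163,220) and black (200,212). Yellow with the orange cap fits the description. The oak is at (240,215) and the tape roll at (358,193), so the bottle is on the left. An enlarged crop will confirm this.

```bash
cat > h.py <<'E'
from station import sensors,cams
import cv2,numpy as np
def ray(n,uv):
    m=cams.camera_model(n);K=np.array([[m["fx"],0,m["cx"]],[0,m["fy"],m["cy"]],[0,0,1]]);T=np.array(m["extrinsics"])
    p=cv2.undistortPoints(np.array([[uv]],float),K,np.array(m["distortion"]))[0,0]
    R=T[:3,:3]; return -R.T@T[:3,3], R.T@np.array([p[0],p[1],1.])
def at(n,uv,z):
    c,d=ray(n,uv); return (c+d*(z-c[2])/d[2])[:2]
def px(n,P):
    m=cams.camera_model(n);K=np.array([[m["fx"],0,m["cx"]],[0,m["fy"],m["cy"]],[0,0,1]]);T=np.array(m["extrinsics"])
    return cv2.projectPoints(np.array(P,float).reshape(-1,1,3),cv2.Rodrigues(T[:3,:3])[0],T[:3,3],K,np.array(m["distortion"]))[0][:,0]
E
python3 - <<'E'
from h import *
b=cv2.imread("pics/top0.png")
c=cv2.resize(b[95:235,125:345],None,fx=3.6,fy=3.6,interpolation=cv2.INTER_CUBIC); cv2.imwrite("pics/c1.png",c)
E
```

```text
(no output)
```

View pics/c1.png

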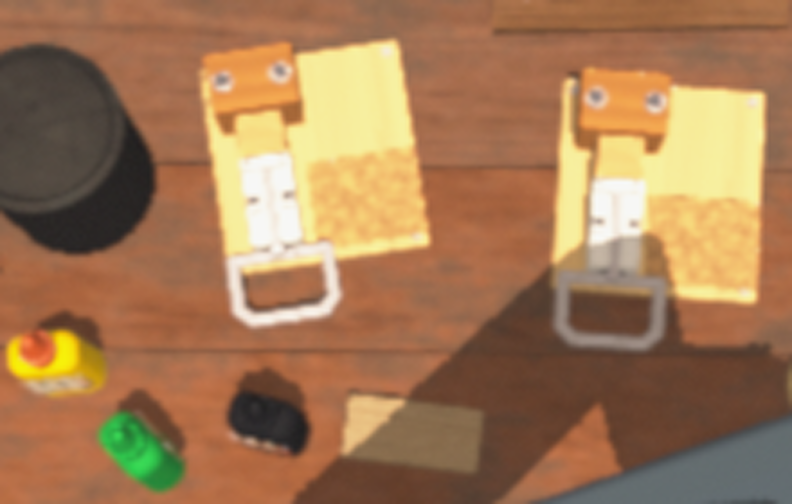

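Crop: yellow bottle with orange cap at crop (55,360) is the glue bottle; green (140,450) and black (268,420) are look-alikes to leave alone. Handle bars lie at crop about (288,318) and (612,343), with the board corners clearly visible.

Run:
```python
from h import *
from scipy.optimize import least_squares
f=lambda c:((c[0]+.5)/3.6-.5+125,(c[1]+.5)/3.6-.5+95)
for n,cs,bar,mid in (("L",[(398,40),(430,245),(226,272)],(286,318),[(249,79)]),("R",[(765,92),(757,302),(553,290)],(610,343),[(625,101)])):
    P=np.array([at("top",f(c),.012) for c in cs]); M=np.array([(.16,-.145),(-.055,-.145),(-.055,.055)])
    g=lambda p:((np.c_[M[:,0]*np.cos(p[2])-M[:,1]*np.sin(p[2]),M[:,0]*np.sin(p[2])+M[:,1]*np.cos(p[2])]+p[:2])-P).ravel()
    p=least_squares(g,[.6,0,0]).x
    R=np.array([[np.cos(p[2]),-np.sin(p[2])],[np.sin(p[2]),np.cos(p[2])]])
    print(n,p[:2].round(4),np.degrees(p[2]).round(1),"res",g(p).round(4),"bar model",(p[:2]+R@[-.112,0]).round(4),"bar seen",at("top",f(bar),.052).round(4),"block", at("top",f(mid[0]),.087),"pad",(p[:2]+R@[0,-.09]).round(4))
for n,box in (("top",(120,170,175,215)),("scene",(140,185,195,275))):
    im=cv2.imread(f"pics/{n}0.png"); x0,x1,y0,y1=box; h=cv2.cvtColor(im[y0:y1,x0:x1],cv2.COLOR_BGR2HSV)
    for nm,lo,hi in (("orange",3,16),("yellow",22,33)):
        m=cv2.inRange(h,(lo,170,120),(hi,255,255)); k,l,s,c=cv2.connectedComponentsWithStats(m)
        i=1+np.argmax(s[1:,4]); pts=np.argwhere(l==i)[:,::-1]+[x0,y0]
        print(n,nm,s[i]+[x0,y0,0,0,0],c[i]+[x0,y0],cv2.minAreaRect(pts.astype(np.float32)))
```

```text
L [0.6175 0.1628] 8.8 res [ 0.0005 -0.0007  0.0003  0.0017 -0.0007 -0.0009] bar model [0.5068 0.1457] bar seen [0.5023 0.1449] block [0.72780508 0.18336331] pad [0.6312 0.0738]
R [ 0.5935 -0.1699] -3.1 res [-0.0004  0.0007 -0.0003 -0.0005  0.0007 -0.0002] bar model [ 0.4817 -0.1638] bar seen [ 0.4815 -0.1633] block [ 0.70955079 -0.17570925] pad [ 0.5887 -0.2597]
top orange [129 187  11  10  81] [134.83950617 191.04938272] ((134.0, 191.5), (9.0, 10.0), 90.0)
top yellow [127 187  26  14 187] [141.0855615  194.58823529] ((139.6119842529297, 193.148193359375), (25.39979362487793, 12.604765892028809), 2.7263107299804688)
scene orange [152 202  12  20 157] [157.08280255 212.88535032] ((157.5, 211.5), (19.0, 11.0), 90.0)
scene yellow [147 218  26  47 573] [158.16230366 240.54101222] ((159.96974182128906, 241.21754455566406), (45.312095642089844, 22.7625789642334), 83.8844985961914)
```

Run:
```python
from h import *
a=cv2.imread("pics/scene0.png")[190:280,130:260]; b=cv2.imread("pics/top0.png")[175:240,120:215]
A=cv2.resize(a,(520,360),interpolation=2); B=cv2.resize(b,(0,0),fx=2.9,fy=5.5)
B=cv2.resize(b,(279,191),interpolation=2); C=np.zeros((360,800,3),np.uint8); C[:,:520]=A; C[:191,521:]=B; cv2.imwrite("pics/c2.png",C)
```

```text
(no output)
```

View pics/c2.png

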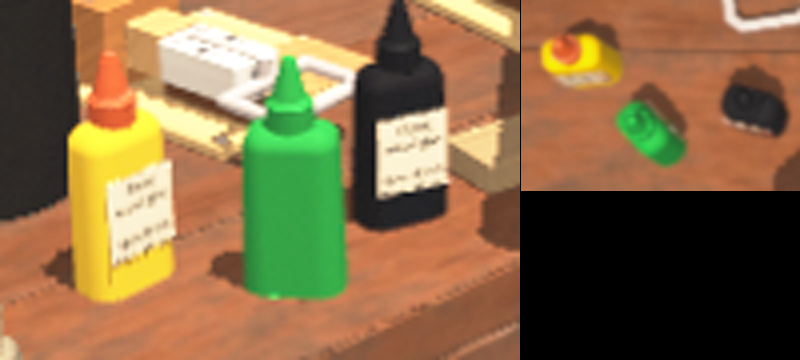

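The crop confirms it: the yellow bottle with the orange cap (orange at scene (157,212), top (135,191)) is the glue bottle. Its wide face is towards the robot. Now moving to the right handle.

Call:
move_arm --targets '[{"dx": 0.44,"dy": 0.81,"dz": -0.1,"rz": 0.104},{"dx": 0.44,"dy": 0.81,"dz": -0.1,"rz": 0.104},{"dx": 0.44,"dy": 0.81,"dz": -0.1,"rz": 0.104},{"dx": 0.44,"dy": 0.81,"dz": -0.1,"rz": 0.104},{"dx": 0.44,"dy": 0.81,"dz": -0.1,"rz": 0.104},{"dx": 0.44,"dy": 0.81,"dz": -0.1,"rz": 0.104},{"dx": 0.44,"dy": 0.81,"dz": -0.1,"rz": 0.104},{"dx": 0.44,"dy": 0.81,"dz": -0.1,"rz": 0.104},{"dx": 0.44,"dy": 0.81,"dz": -0.1,"rz": 0.104},{"dx": 0.44,"dy": 0.81,"dz": -0.1,"rz": 0.104}]' --claw 55 --newtons 50

```text
schema error: expected keys dx, dy, dz, rx, ry, rz
```

Call:
move_arm --targets '[{"dx": 0.44,"dy": 0.81,"dz": -0.3,"rz": 0.104},{"dx": 0.44,"dy": 0.81,"dz": -0.3,"rz": 0.104},{"dx": 0.44,"dy": 0.81,"dz": -0.3,"rz": 0.104},{"dx": 0.44,"dy": 0.81,"dz": -0.3,"rz": 0.104},{"dx": 0.44,"dy": 0.81,"dz": -0.3,"rz": 0.104},{"dx": 0.44,"dy": 0.81,"dz": -0.3,"rz": 0.104},{"dx": 0.44,"dy": 0.81,"dz": -0.3,"rz": 0.104},{"dx": 0.44,"dy": 0.81,"dz": -0.3,"rz": 0.104},{"dx": 0.44,"dy": 0.81,"dz": -0.3,"rz": 0.104},{"dx": 0.44,"dy": 0.81,"dz": -0.3,"rz": 0.104}]'

```text
schema error: expected keys dx, dy, dz, rx, ry, rz
```

Run:
```python
from h import *
im=cams.snapshot("top")[:,:,::-1]; cv2.imwrite("pics/t1.png",im)
im2=cams.snapshot("scene")[:,:,::-1]; cv2.imwrite("pics/s1.png",im2)
s=sensors.sense(); print(s["t"],s["tcp_pos"],s["tool_rot"],s["q"],s["force"],s["finger_gap"])
# bottle axis: triangulate cap, base from scene
def tri(u,v):
    c1,d1=ray("top",u);c2,d2=ray("scene",v); A=np.c_[d1,-d2]; t=np.linalg.lstsq(A,c2-c1,rcond=None)[0]; return c1+t[0]*d1,c2+t[1]*d2
print(tri((134.8,191.0),(157.1,212.9)))
print("tip top-view",at("top",(134,190.5),.16),"scene",at("scene",(157.1,203),.168))
# base of bottle in scene crop
for p in [(76,293),(105,299),(172,270)]: print(at("scene",(130+p[0]/4,190+p[1]/4),0))
c=cv2.resize(im[120:215,125:345],None,fx=3.6,fy=3.6,interpolation=2);cv2.imwrite("pics/c3.png",c)
```

```text
0.2 [ 0.25979344 -0.56796139  0.23067754] [ 9.77102295e-01  2.12768933e-01 -2.57104296e-05 -6.96450982e-04] [-1.32046830e+00  5.28159168e-01  1.43341415e+00 -1.47579270e-06
  1.18141318e+00 -1.78487337e-01] [-0.60442326 -1.1827905  -0.59364459] 0.9959317242133661
(array([0.45661671, 0.35721305, 0.13907661]), array([0.45807871, 0.35899697, 0.13980874]))
tip top-view [0.45456195 0.35422583] scene [0.45714408 0.35733829]
[0.4603575  0.39516725]
[0.44063989 0.38468947]
[0.44270023 0.32862299]
```

View pics/c3.png

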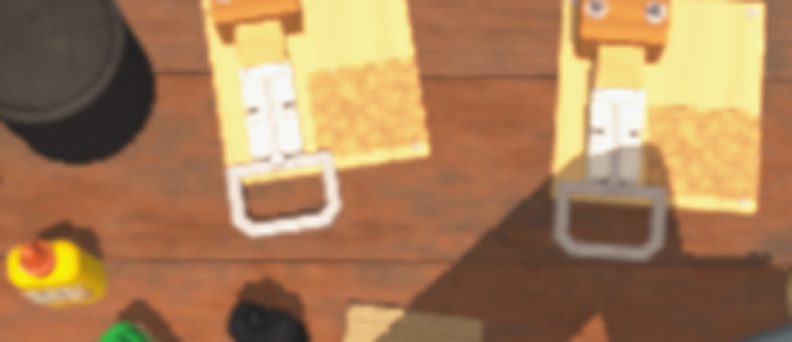

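The view is unchanged, because the move was refused: every row needs all six keys. The bottle axis is at about (0.457, 0.357), with its narrow side along world x.

Call:
move_arm --targets '[{"dx": 0.44,"dy": 0.81,"dz": -0.1,"rx": 0,"ry": 0,"rz": 0.104},{"dx": 0.44,"dy": 0.81,"dz": -0.1,"rx": 0,"ry": 0,"rz": 0.104},{"dx": 0.44,"dy": 0.81,"dz": -0.1,"rx": 0,"ry": 0,"rz": 0.104},{"dx": 0.44,"dy": 0.81,"dz": -0.1,"rx": 0,"ry": 0,"rz": 0.104},{"dx": 0.44,"dy": 0.81,"dz": -0.1,"rx": 0,"ry": 0,"rz": 0.104},{"dx": 0.44,"dy": 0.81,"dz": -0.1,"rx": 0,"ry": 0,"rz": 0.104},{"dx": 0.44,"dy": 0.81,"dz": -0.1,"rx": 0,"ry": 0,"rz": 0.104},{"dx": 0.44,"dy": 0.81,"dz": -0.1,"rx": 0,"ry": 0,"rz": 0.104},{"dx": 0.44,"dy": 0.81,"dz": -0.1,"rx": 0,"ry": 0,"rz": 0.104},{"dx": 0.44,"dy": 0.81,"dz": -0.1,"rx": 0,"ry": 0,"rz": 0.104}]' --claw 55 --newtons 50

```text
t: 1.45
tcp_pos: [0.3706, -0.3646, 0.2062]
tool_rot: [0.883, 0.469, 0.0, 0.0]
force: [0.8, 0.4, 0.3]
finger_gap: 0.551
gripper_force: 0.0
```

Call:
move_arm --targets '[{"dx": 0.44,"dy": 0.81,"dz": -0.3,"rx": 0,"ry": 0,"rz": 0.104},{"dx": 0.44,"dy": 0.81,"dz": -0.3,"rx": 0,"ry": 0,"rz": 0.104},{"dx": 0.44,"dy": 0.81,"dz": -0.3,"rx": 0,"ry": 0,"rz": 0.104},{"dx": 0.44,"dy": 0.81,"dz": -0.3,"rx": 0,"ry": 0,"rz": 0.104},{"dx": 0.44,"dy": 0.81,"dz": -0.3,"rx": 0,"ry": 0,"rz": 0.104},{"dx": 0.44,"dy": 0.81,"dz": -0.3,"rx": 0,"ry": 0,"rz": 0.104},{"dx": 0.44,"dy": 0.81,"dz": -0.3,"rx": 0,"ry": 0,"rz": 0.104},{"dx": 0.44,"dy": 0.81,"dz": -0.3,"rx": 0,"ry": 0,"rz": 0.104},{"dx": 0.44,"dy": 0.81,"dz": -0.3,"rx": 0,"ry": 0,"rz": 0.104},{"dx": 0.44,"dy": 0.81,"dz": -0.3,"rx": 0,"ry": 0,"rz": 0.104}]'

```text
t: 2.7
tcp_pos: [0.4804, -0.1621, 0.1311]
tool_rot: [0.724, 0.689, 0.0, 0.0]
force: [0.6, 0.0, 0.3]
finger_gap: 0.546
gripper_force: 0.0
```

Call:
move_arm --targets '[{"dx": -0.04,"dy": -0.04,"dz": -0.6,"rx": 0,"ry": 0,"rz": 0},{"dx": 0,"dy": 0,"dz": -0.6,"rx": 0,"ry": 0,"rz": 0},{"dx": 0,"dy": 0,"dz": -0.6,"rx": 0,"ry": 0,"rz": 0},{"dx": 0,"dy": 0,"dz": -0.6,"rx": 0,"ry": 0,"rz": 0},{"dx": 0,"dy": 0,"dz": -0.5,"rx": 0,"ry": 0,"rz": 0},{"dx": 0,"dy": 0,"dz": -0.5,"rx": 0,"ry": 0,"rz": 0},{"dx": 0,"dy": 0,"dz": -0.4,"rx": 0,"ry": 0,"rz": 0},{"dx": 0,"dy": 0,"dz": -0.2,"rx": 0,"ry": 0,"rz": 0},{"dx": 0,"dy": 0,"dz": 0,"rx": 0,"ry": 0,"rz": 0},{"dx": 0,"dy": 0,"dz": 0,"rx": 0,"ry": 0,"rz": 0}]'

```text
t: 3.95
tcp_pos: [0.4791, -0.1645, 0.0316]
tool_rot: [0.726, 0.688, 0.0, 0.0]
force: [0.1, -0.6, -0.6]
finger_gap: 0.553
gripper_force: 0.0
```

Call:
move_arm --targets '[{"dx": 0,"dy": 0,"dz": 0,"rx": 0,"ry": 0,"rz": 0},{"dx": 0,"dy": 0,"dz": 0,"rx": 0,"ry": 0,"rz": 0},{"dx": 0,"dy": 0,"dz": 0,"rx": 0,"ry": 0,"rz": 0},{"dx": 0,"dy": 0,"dz": 0,"rx": 0,"ry": 0,"rz": 0},{"dx": 0,"dy": 0,"dz": 0,"rx": 0,"ry": 0,"rz": 0},{"dx": 0,"dy": 0,"dz": 0,"rx": 0,"ry": 0,"rz": 0},{"dx": 0,"dy": 0,"dz": 0,"rx": 0,"ry": 0,"rz": 0},{"dx": 0,"dy": 0,"dz": 0,"rx": 0,"ry": 0,"rz": 0},{"dx": 0,"dy": 0,"dz": 0,"rx": 0,"ry": 0,"rz": 0},{"dx": 0,"dy": 0,"dz": 0,"rx": 0,"ry": 0,"rz": 0}]' --claw 0

```text
t: 5.2
tcp_pos: [0.4796, -0.1646, 0.0318]
tool_rot: [0.726, 0.688, 0.0, 0.001]
force: [2.4, 1.5, 5.6]
finger_gap: 0.121
gripper_force: 49.0
```

Call:
move_arm --targets '[{"dx": -0.06,"dy": 0.003,"dz": 0,"rx": 0,"ry": 0,"rz": 0},{"dx": -0.06,"dy": 0.003,"dz": 0,"rx": 0,"ry": 0,"rz": 0},{"dx": -0.06,"dy": 0.003,"dz": 0,"rx": 0,"ry": 0,"rz": 0},{"dx": -0.06,"dy": 0.003,"dz": 0,"rx": 0,"ry": 0,"rz": 0},{"dx": -0.06,"dy": 0.003,"dz": 0,"rx": 0,"ry": 0,"rz": 0},{"dx": -0.06,"dy": 0.003,"dz": 0,"rx": 0,"ry": 0,"rz": 0},{"dx": -0.06,"dy": 0.003,"dz": 0,"rx": 0,"ry": 0,"rz": 0},{"dx": -0.06,"dy": 0.003,"dz": 0,"rx": 0,"ry": 0,"rz": 0},{"dx": 0,"dy": 0,"dz": 0,"rx": 0,"ry": 0,"rz": 0},{"dx": 0,"dy": 0,"dz": 0,"rx": 0,"ry": 0,"rz": 0}]'

```text
t: 6.45
tcp_pos: [0.4694, -0.1641, 0.0318]
tool_rot: [0.726, 0.688, 0.001, 0.002]
force: [8.7, 4.9, 4.3]
finger_gap: 0.118
gripper_force: 48.9
```

Call:
move_arm --targets '[{"dx": -0.06,"dy": 0.003,"dz": 0,"rx": 0,"ry": 0,"rz": 0},{"dx": -0.06,"dy": 0.003,"dz": 0,"rx": 0,"ry": 0,"rz": 0},{"dx": -0.06,"dy": 0.003,"dz": 0,"rx": 0,"ry": 0,"rz": 0},{"dx": -0.06,"dy": 0.003,"dz": 0,"rx": 0,"ry": 0,"rz": 0},{"dx": -0.06,"dy": 0.003,"dz": 0,"rx": 0,"ry": 0,"rz": 0},{"dx": -0.06,"dy": 0.003,"dz": 0,"rx": 0,"ry": 0,"rz": 0},{"dx": 0,"dy": 0,"dz": 0,"rx": 0,"ry": 0,"rz": 0},{"dx": 0,"dy": 0,"dz": 0,"rx": 0,"ry": 0,"rz": 0},{"dx": 0,"dy": 0,"dz": 0,"rx": 0,"ry": 0,"rz": 0},{"dx": 0,"dy": 0,"dz": 0,"rx": 0,"ry": 0,"rz": 0}]'

```text
t: 7.7
tcp_pos: [0.4611, -0.1636, 0.0318]
tool_rot: [0.726, 0.688, 0.002, 0.003]
force: [10.3, 6.0, 3.2]
finger_gap: 0.117
gripper_force: 48.9
```

Run:
```python
from h import *
im=cams.snapshot("top")[:,:,::-1]; cv2.imwrite("pics/t2.png",im)
s=sensors.sense(); print(s["t"],s["tcp_pos"],s["force"],s["ft_torque"])
b=cv2.imread("pics/top0.png")
A=[cv2.resize(x[105:180,270:340],None,fx=5.6,fy=7.5,interpolation=2) for x in (b,im)]
cv2.imwrite("pics/c4.png",np.hstack(A)[:, :800])
```

```text
7.75 [ 0.46106962 -0.16362653  0.03181282] [9.62914025 6.38323133 4.00140472] [ 1.04312557 -1.52751674 -0.07278282]
```

View pics/c4.png

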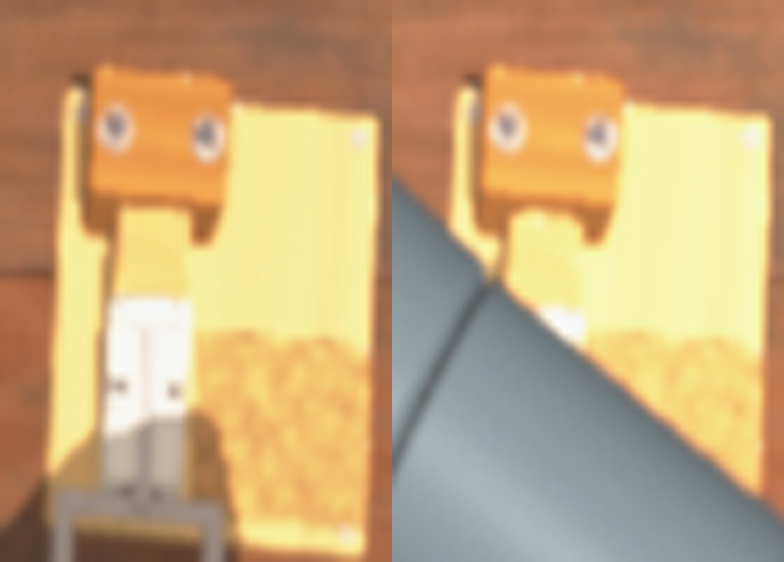

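Call:
move_arm --targets '[{"dx": -0.08,"dy": 0.008,"dz": 0,"rx": 0,"ry": 0,"rz": 0},{"dx": -0.08,"dy": 0.008,"dz": 0,"rx": 0,"ry": 0,"rz": 0},{"dx": -0.08,"dy": 0.008,"dz": 0,"rx": 0,"ry": 0,"rz": 0},{"dx": -0.08,"dy": 0.008,"dz": 0,"rx": 0,"ry": 0,"rz": 0},{"dx": -0.08,"dy": 0.008,"dz": 0,"rx": 0,"ry": 0,"rz": 0},{"dx": -0.08,"dy": 0.008,"dz": 0,"rx": 0,"ry": 0,"rz": 0},{"dx": 0,"dy": 0,"dz": 0,"rx": 0,"ry": 0,"rz": 0},{"dx": 0,"dy": 0,"dz": 0,"rx": 0,"ry": 0,"rz": 0},{"dx": 0,"dy": 0,"dz": 0,"rx": 0,"ry": 0,"rz": 0},{"dx": 0,"dy": 0,"dz": 0,"rx": 0,"ry": 0,"rz": 0}]'

```text
t: 9.0
tcp_pos: [0.4492, -0.1628, 0.0318]
tool_rot: [0.726, 0.688, 0.002, 0.003]
force: [9.6, 5.3, 2.4]
finger_gap: 0.118
gripper_force: 48.9
```

```bash
cat > edge.py <<'E'
from h import *
def edge(im,c0,c1,r0=125,r1=150): # subpixel row where wood turns to white (blue rises through 160)
    p=im[r0:r1,c0:c1,0].astype(float).mean(1); print(p.round(0).tolist()[:22])
    i=np.argmax(p>185); return r0+i-1+(185-p[i-1])/(p[i]-p[i-1])
E
python3 - <<'E'
from edge import *
im=cams.snapshot("top")[:,:,::-1]; cv2.imwrite("pics/t3.png",im)
s=sensors.sense(); print(s["t"],s["tcp_pos"],s["force"])
for n in ("top0","t2","t3"): print(n,edge(cv2.imread(f"pics/{n}.png"),299,303,138,152))
E
```

```text
9.05 [ 0.44920134 -0.16285613  0.03180595] [9.56847027 5.72274434 3.23429095]
[134.0, 133.0, 134.0, 134.0, 132.0, 134.0, 164.0, 224.0, 240.0, 242.0, 236.0, 242.0, 244.0, 244.0]
top0 144.34166666666667
[156.0, 155.0, 151.0, 149.0, 150.0, 150.0, 152.0, 168.0, 217.0, 244.0, 242.0, 216.0, 160.0, 126.0]
t2 145.340206185567
[148.0, 155.0, 156.0, 155.0, 153.0, 150.0, 149.0, 150.0, 150.0, 149.0, 144.0, 136.0, 141.0, 130.0]
t3 139.97297297297297
```

The force stays at about 9.5 N while the handle moves and the gauge edge shifts, so the right joint is sliding open and is the bad one. I'll go on to the tenon stop so that this gauge also reaches its proof mark.

Call:
move_arm --targets '[{"dx": -0.08,"dy": 0.008,"dz": 0,"rx": 0,"ry": 0,"rz": 0},{"dx": -0.08,"dy": 0.008,"dz": 0,"rx": 0,"ry": 0,"rz": 0},{"dx": -0.08,"dy": 0.008,"dz": 0,"rx": 0,"ry": 0,"rz": 0},{"dx": -0.08,"dy": 0.008,"dz": 0,"rx": 0,"ry": 0,"rz": 0},{"dx": -0.08,"dy": 0.008,"dz": 0,"rx": 0,"ry": 0,"rz": 0},{"dx": -0.08,"dy": 0.008,"dz": 0,"rx": 0,"ry": 0,"rz": 0},{"dx": -0.08,"dy": 0.008,"dz": 0,"rx": 0,"ry": 0,"rz": 0},{"dx": -0.08,"dy": 0.008,"dz": 0,"rx": 0,"ry": 0,"rz": 0},{"dx": 0,"dy": 0,"dz": 0,"rx": 0,"ry": 0,"rz": 0},{"dx": 0,"dy": 0,"dz": 0,"rx": 0,"ry": 0,"rz": 0}]'

```text
t: 10.3
tcp_pos: [0.4335, -0.1618, 0.0318]
tool_rot: [0.726, 0.688, 0.001, 0.004]
force: [10.1, 4.7, 2.7]
finger_gap: 0.118
gripper_force: 48.8
```

Call:
move_arm --targets '[{"dx": -0.06,"dy": 0.006,"dz": 0,"rx": 0,"ry": 0,"rz": 0},{"dx": -0.06,"dy": 0.006,"dz": 0,"rx": 0,"ry": 0,"rz": 0},{"dx": -0.06,"dy": 0.006,"dz": 0,"rx": 0,"ry": 0,"rz": 0},{"dx": -0.06,"dy": 0.006,"dz": 0,"rx": 0,"ry": 0,"rz": 0},{"dx": -0.06,"dy": 0.006,"dz": 0,"rx": 0,"ry": 0,"rz": 0},{"dx": 0,"dy": 0,"dz": 0,"rx": 0,"ry": 0,"rz": 0},{"dx": 0,"dy": 0,"dz": 0,"rx": 0,"ry": 0,"rz": 0},{"dx": 0,"dy": 0,"dz": 0,"rx": 0,"ry": 0,"rz": 0},{"dx": 0,"dy": 0,"dz": 0,"rx": 0,"ry": 0,"rz": 0},{"dx": 0,"dy": 0,"dz": 0,"rx": 0,"ry": 0,"rz": 0}]'

```text
t: 11.55
tcp_pos: [0.4272, -0.1615, 0.0318]
tool_rot: [0.726, 0.688, 0.002, 0.005]
force: [12.6, 5.3, 3.0]
finger_gap: 0.118
gripper_force: 48.8
```

Call:
move_arm --targets '[{"dx": -0.05,"dy": 0.004,"dz": 0,"rx": 0,"ry": 0,"rz": 0},{"dx": -0.05,"dy": 0.004,"dz": 0,"rx": 0,"ry": 0,"rz": 0},{"dx": -0.05,"dy": 0.004,"dz": 0,"rx": 0,"ry": 0,"rz": 0},{"dx": -0.05,"dy": 0.004,"dz": 0,"rx": 0,"ry": 0,"rz": 0},{"dx": -0.05,"dy": 0.004,"dz": 0,"rx": 0,"ry": 0,"rz": 0},{"dx": 0,"dy": 0,"dz": 0,"rx": 0,"ry": 0,"rz": 0},{"dx": 0,"dy": 0,"dz": 0,"rx": 0,"ry": 0,"rz": 0},{"dx": 0,"dy": 0,"dz": 0,"rx": 0,"ry": 0,"rz": 0},{"dx": 0,"dy": 0,"dz": 0,"rx": 0,"ry": 0,"rz": 0},{"dx": 0,"dy": 0,"dz": 0,"rx": 0,"ry": 0,"rz": 0}]'

```text
t: 12.8
tcp_pos: [0.4218, -0.1612, 0.0318]
tool_rot: [0.726, 0.687, 0.002, 0.006]
force: [14.9, 8.2, 0.4]
finger_gap: 0.118
gripper_force: 48.8
```

Call:
move_arm --targets '[{"dx": 0,"dy": 0,"dz": 0,"rx": 0,"ry": 0,"rz": 0},{"dx": 0,"dy": 0,"dz": 0,"rx": 0,"ry": 0,"rz": 0},{"dx": 0,"dy": 0,"dz": 0,"rx": 0,"ry": 0,"rz": 0},{"dx": 0,"dy": 0,"dz": 0,"rx": 0,"ry": 0,"rz": 0},{"dx": 0,"dy": 0,"dz": 0,"rx": 0,"ry": 0,"rz": 0},{"dx": 0,"dy": 0,"dz": 0,"rx": 0,"ry": 0,"rz": 0},{"dx": 0,"dy": 0,"dz": 0,"rx": 0,"ry": 0,"rz": 0},{"dx": 0,"dy": 0,"dz": 0,"rx": 0,"ry": 0,"rz": 0},{"dx": 0,"dy": 0,"dz": 0,"rx": 0,"ry": 0,"rz": 0},{"dx": 0,"dy": 0,"dz": 0,"rx": 0,"ry": 0,"rz": 0}]'

```text
t: 14.05
tcp_pos: [0.4218, -0.1612, 0.0318]
tool_rot: [0.726, 0.687, 0.002, 0.006]
force: [15.2, 7.8, 1.0]
finger_gap: 0.12
gripper_force: 48.8
```

Run:
```python
from h import *
F=[]
for k in range(6):
    im=cams.snapshot("top"); s=sensors.sense(); F.append(s["force"])
cv2.imwrite("pics/t4.png",im[:,:,::-1])
print(s["t"],s["tcp_pos"],np.mean(F,0),np.std(F,0))
```

```text
14.35 [ 0.4218728  -0.16122731  0.03183148] [15.80080604  7.80436787  0.9095047 ] [0.64375911 0.3149891  0.49367505]
```

Call:
move_arm --targets '[{"dx": 0,"dy": 0,"dz": 0,"rx": 0,"ry": 0,"rz": 0},{"dx": 0,"dy": 0,"dz": 0,"rx": 0,"ry": 0,"rz": 0},{"dx": 0,"dy": 0,"dz": 0,"rx": 0,"ry": 0,"rz": 0},{"dx": 0,"dy": 0,"dz": 0,"rx": 0,"ry": 0,"rz": 0},{"dx": 0.15,"dy": -0.01,"dz": 0,"rx": 0,"ry": 0,"rz": 0},{"dx": 0.18,"dy": -0.01,"dz": 0,"rx": 0,"ry": 0,"rz": 0},{"dx": 0.18,"dy": -0.01,"dz": 0,"rx": 0,"ry": 0,"rz": 0},{"dx": 0.18,"dy": -0.01,"dz": 0,"rx": 0,"ry": 0,"rz": 0},{"dx": 0.18,"dy": -0.01,"dz": 0,"rx": 0,"ry": 0,"rz": 0},{"dx": 0.13,"dy": -0.01,"dz": 0,"rx": 0,"ry": 0,"rz": 0}]'

```text
t: 15.6
tcp_pos: [0.4437, -0.1623, 0.0318]
tool_rot: [0.726, 0.688, 0.001, 0.003]
force: [3.9, -0.5, 4.7]
finger_gap: 0.118
gripper_force: 49.2
```

Call:
move_arm --targets '[{"dx": 0.04,"dy": 0,"dz": 0,"rx": 0,"ry": 0,"rz": 0},{"dx": 0.04,"dy": 0,"dz": 0,"rx": 0,"ry": 0,"rz": 0},{"dx": 0.04,"dy": 0,"dz": 0,"rx": 0,"ry": 0,"rz": 0},{"dx": 0,"dy": 0,"dz": 0,"rx": 0,"ry": 0,"rz": 0},{"dx": 0,"dy": 0,"dz": 0,"rx": 0,"ry": 0,"rz": 0},{"dx": 0,"dy": 0,"dz": 0,"rx": 0,"ry": 0,"rz": 0},{"dx": 0,"dy": 0,"dz": 0,"rx": 0,"ry": 0,"rz": 0},{"dx": 0,"dy": 0,"dz": 0,"rx": 0,"ry": 0,"rz": 0},{"dx": 0,"dy": 0,"dz": 0,"rx": 0,"ry": 0,"rz": 0},{"dx": 0,"dy": 0,"dz": 0,"rx": 0,"ry": 0,"rz": 0}]'

```text
t: 16.85
tcp_pos: [0.4454, -0.1624, 0.0318]
tool_rot: [0.726, 0.688, 0.0, 0.002]
force: [3.3, -2.2, 5.7]
finger_gap: 0.121
gripper_force: 49.3
```

Call:
move_arm --targets '[{"dx": 0.06,"dy": -0.005,"dz": 0,"rx": 0,"ry": 0,"rz": 0},{"dx": 0.06,"dy": -0.005,"dz": 0,"rx": 0,"ry": 0,"rz": 0},{"dx": 0.06,"dy": -0.005,"dz": 0,"rx": 0,"ry": 0,"rz": 0},{"dx": 0,"dy": 0,"dz": 0,"rx": 0,"ry": 0,"rz": 0},{"dx": 0,"dy": 0,"dz": 0,"rx": 0,"ry": 0,"rz": 0},{"dx": 0,"dy": 0,"dz": 0,"rx": 0,"ry": 0,"rz": 0},{"dx": 0,"dy": 0,"dz": 0,"rx": 0,"ry": 0,"rz": 0},{"dx": 0,"dy": 0,"dz": 0,"rx": 0,"ry": 0,"rz": 0},{"dx": 0,"dy": 0,"dz": 0,"rx": 0,"ry": 0,"rz": 0},{"dx": 0,"dy": 0,"dz": 0,"rx": 0,"ry": 0,"rz": 0}]'

```text
t: 18.1
tcp_pos: [0.4491, -0.1626, 0.0318]
tool_rot: [0.725, 0.688, -0.0, 0.001]
force: [1.0, -3.8, 6.7]
finger_gap: 0.118
gripper_force: 49.4
```

Call:
move_arm --targets '[{"dx": 0,"dy": 0,"dz": 0,"rx": 0,"ry": 0,"rz": 0},{"dx": 0,"dy": 0,"dz": 0,"rx": 0,"ry": 0,"rz": 0},{"dx": 0,"dy": 0,"dz": 0,"rx": 0,"ry": 0,"rz": 0},{"dx": 0,"dy": 0,"dz": 0,"rx": 0,"ry": 0,"rz": 0},{"dx": 0,"dy": 0,"dz": 0.3,"rx": 0,"ry": 0,"rz": 0},{"dx": 0,"dy": 0,"dz": 0.7,"rx": 0,"ry": 0,"rz": 0},{"dx": 0,"dy": 0,"dz": 0.8,"rx": 0,"ry": 0,"rz": 0},{"dx": 0,"dy": 0,"dz": 0.8,"rx": 0,"ry": 0,"rz": 0},{"dx": 0,"dy": 0,"dz": 0.8,"rx": 0,"ry": 0,"rz": 0},{"dx": 0,"dy": 0,"dz": 0.8,"rx": 0,"ry": 0,"rz": 0}]' --claw 55

```text
t: 19.35
tcp_pos: [0.4485, -0.161, 0.1375]
tool_rot: [0.726, 0.688, 0.0, 0.0]
force: [-0.0, -0.6, -0.4]
finger_gap: 0.554
gripper_force: 0.0
```

Call:
move_arm --targets '[{"dx": 0.16,"dy": 0.88,"dz": 0,"rx": 0,"ry": 0,"rz": 0.03},{"dx": 0.16,"dy": 0.88,"dz": 0,"rx": 0,"ry": 0,"rz": 0.03},{"dx": 0.16,"dy": 0.88,"dz": 0,"rx": 0,"ry": 0,"rz": 0.03},{"dx": 0.16,"dy": 0.88,"dz": 0,"rx": 0,"ry": 0,"rz": 0.03},{"dx": 0.16,"dy": 0.88,"dz": 0,"rx": 0,"ry": 0,"rz": 0.03},{"dx": 0.16,"dy": 0.88,"dz": 0,"rx": 0,"ry": 0,"rz": 0.03},{"dx": 0.16,"dy": 0.88,"dz": 0,"rx": 0,"ry": 0,"rz": 0.03},{"dx": 0.16,"dy": 0.88,"dz": 0,"rx": 0,"ry": 0,"rz": 0.03},{"dx": 0.16,"dy": 0.88,"dz": 0,"rx": 0,"ry": 0,"rz": 0.03},{"dx": 0.16,"dy": 0.88,"dz": 0,"rx": 0,"ry": 0,"rz": 0.03}]'

```text
t: 20.6
tcp_pos: [0.4885, 0.0596, 0.1368]
tool_rot: [0.669, 0.743, 0.0, 0.0]
force: [-0.1, -0.7, 0.2]
finger_gap: 0.555
gripper_force: 0.0
```

Call:
move_arm --targets '[{"dx": 0.155,"dy": 0.87,"dz": 0,"rx": 0,"ry": 0,"rz": 0.022},{"dx": 0.155,"dy": 0.87,"dz": 0,"rx": 0,"ry": 0,"rz": 0.022},{"dx": 0.155,"dy": 0.87,"dz": 0,"rx": 0,"ry": 0,"rz": 0.022},{"dx": 0.155,"dy": 0.84,"dz": 0,"rx": 0,"ry": 0,"rz": 0.022},{"dx": 0,"dy": 0,"dz": -0.4,"rx": 0,"ry": 0,"rz": 0},{"dx": 0,"dy": 0,"dz": -0.4,"rx": 0,"ry": 0,"rz": 0},{"dx": 0,"dy": 0,"dz": -0.4,"rx": 0,"ry": 0,"rz": 0},{"dx": 0,"dy": 0,"dz": -0.4,"rx": 0,"ry": 0,"rz": 0},{"dx": 0,"dy": 0,"dz": -0.4,"rx": 0,"ry": 0,"rz": 0},{"dx": 0,"dy": 0,"dz": -0.4,"rx": 0,"ry": 0,"rz": 0}]'

```text
t: 21.85
tcp_pos: [0.5041, 0.1449, 0.0755]
tool_rot: [0.652, 0.758, -0.0, -0.0]
force: [-0.3, 0.7, -0.1]
finger_gap: 0.55
gripper_force: 0.0
```

Run:
```python
from h import *
im=cams.snapshot("top")[:,:,::-1]; cv2.imwrite("pics/t5.png",im)
s=sensors.sense(); print(s["t"],s["tcp_pos"],s["tool_rot"])
print(px("top",[[.5045,.1453,.052],list(s["tcp_pos"])]))
cv2.imwrite("pics/c5.png",cv2.resize(im[95:235,125:345],None,fx=3.6,fy=3.6,interpolation=2))
```

```text
21.9 [0.50335405 0.144875   0.07449444] [ 0.65214338  0.7580947  -0.0008458  -0.00085143]
[[203.99408736 182.33545717]
 [203.42099706 181.38298109]]
```

View pics/c5.png

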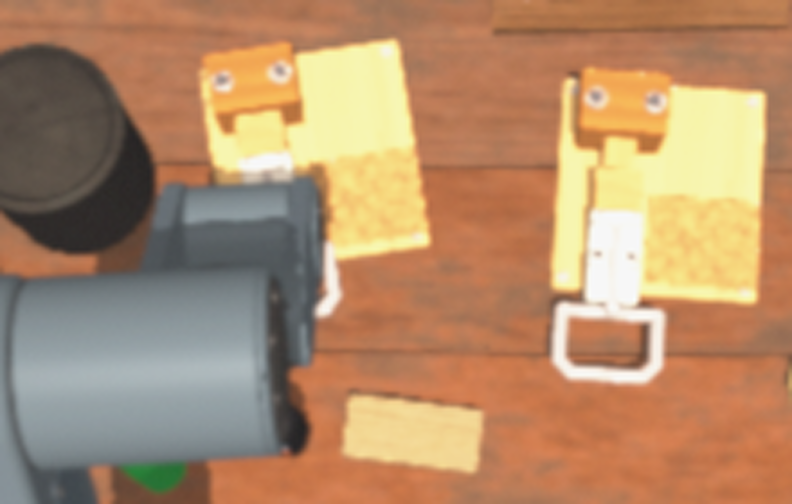

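The right joint is visibly open: its gauge has moved from crop row 180 to 208 and its handle bar is at (607,377). The left stand is unmoved, with the gripper over its bar. Descending and gripping.

Call:
move_arm --targets '[{"dx": 0,"dy": 0,"dz": -0.4,"rx": 0,"ry": 0,"rz": 0},{"dx": 0,"dy": 0,"dz": -0.4,"rx": 0,"ry": 0,"rz": 0},{"dx": 0,"dy": 0,"dz": -0.4,"rx": 0,"ry": 0,"rz": 0},{"dx": 0,"dy": 0,"dz": -0.3,"rx": 0,"ry": 0,"rz": 0},{"dx": 0,"dy": 0,"dz": -0.24,"rx": 0,"ry": 0,"rz": 0},{"dx": 0,"dy": 0,"dz": 0,"rx": 0,"ry": 0,"rz": 0},{"dx": 0,"dy": 0,"dz": 0,"rx": 0,"ry": 0,"rz": 0},{"dx": 0,"dy": 0,"dz": 0,"rx": 0,"ry": 0,"rz": 0},{"dx": 0,"dy": 0,"dz": 0,"rx": 0,"ry": 0,"rz": 0},{"dx": 0,"dy": 0,"dz": 0,"rx": 0,"ry": 0,"rz": 0}]'

```text
t: 23.15
tcp_pos: [0.5042, 0.1451, 0.033]
tool_rot: [0.652, 0.758, 0.0, 0.0]
force: [0.7, -1.2, -0.0]
finger_gap: 0.548
gripper_force: 0.0
```

Call:
move_arm --targets '[{"dx": 0,"dy": 0,"dz": 0,"rx": 0,"ry": 0,"rz": 0},{"dx": 0,"dy": 0,"dz": 0,"rx": 0,"ry": 0,"rz": 0},{"dx": 0,"dy": 0,"dz": 0,"rx": 0,"ry": 0,"rz": 0},{"dx": 0,"dy": 0,"dz": 0,"rx": 0,"ry": 0,"rz": 0},{"dx": 0,"dy": 0,"dz": 0,"rx": 0,"ry": 0,"rz": 0},{"dx": 0,"dy": 0,"dz": 0,"rx": 0,"ry": 0,"rz": 0},{"dx": 0,"dy": 0,"dz": 0,"rx": 0,"ry": 0,"rz": 0},{"dx": 0,"dy": 0,"dz": 0,"rx": 0,"ry": 0,"rz": 0},{"dx": 0,"dy": 0,"dz": 0,"rx": 0,"ry": 0,"rz": 0},{"dx": 0,"dy": 0,"dz": 0,"rx": 0,"ry": 0,"rz": 0}]' --claw 0

```text
t: 24.4
tcp_pos: [0.5043, 0.1451, 0.0329]
tool_rot: [0.652, 0.758, 0.0, 0.0]
force: [1.1, 1.3, 4.1]
finger_gap: 0.113
gripper_force: 49.0
```

Call:
move_arm --targets '[{"dx": -0.1,"dy": -0.015,"dz": 0,"rx": 0,"ry": 0,"rz": 0},{"dx": -0.1,"dy": -0.015,"dz": 0,"rx": 0,"ry": 0,"rz": 0},{"dx": -0.1,"dy": -0.015,"dz": 0,"rx": 0,"ry": 0,"rz": 0},{"dx": -0.1,"dy": -0.015,"dz": 0,"rx": 0,"ry": 0,"rz": 0},{"dx": -0.1,"dy": -0.015,"dz": 0,"rx": 0,"ry": 0,"rz": 0},{"dx": -0.1,"dy": -0.015,"dz": 0,"rx": 0,"ry": 0,"rz": 0},{"dx": -0.1,"dy": -0.015,"dz": 0,"rx": 0,"ry": 0,"rz": 0},{"dx": -0.1,"dy": -0.015,"dz": 0,"rx": 0,"ry": 0,"rz": 0},{"dx": -0.1,"dy": -0.015,"dz": 0,"rx": 0,"ry": 0,"rz": 0},{"dx": 0,"dy": 0,"dz": 0,"rx": 0,"ry": 0,"rz": 0}]'

```text
t: 25.65
tcp_pos: [0.4864, 0.142, 0.033]
tool_rot: [0.652, 0.758, 0.004, 0.003]
force: [9.8, 2.3, -4.0]
finger_gap: 0.119
gripper_force: 48.6
```

Call:
move_arm --targets '[{"dx": -0.1,"dy": -0.015,"dz": 0,"rx": 0,"ry": 0,"rz": 0},{"dx": -0.1,"dy": -0.015,"dz": 0,"rx": 0,"ry": 0,"rz": 0},{"dx": -0.1,"dy": -0.015,"dz": 0,"rx": 0,"ry": 0,"rz": 0},{"dx": -0.1,"dy": -0.015,"dz": 0,"rx": 0,"ry": 0,"rz": 0},{"dx": -0.08,"dy": -0.012,"dz": 0,"rx": 0,"ry": 0,"rz": 0},{"dx": 0,"dy": 0,"dz": 0,"rx": 0,"ry": 0,"rz": 0},{"dx": 0,"dy": 0,"dz": 0,"rx": 0,"ry": 0,"rz": 0},{"dx": 0,"dy": 0,"dz": 0,"rx": 0,"ry": 0,"rz": 0},{"dx": 0,"dy": 0,"dz": 0,"rx": 0,"ry": 0,"rz": 0},{"dx": 0,"dy": 0,"dz": 0,"rx": 0,"ry": 0,"rz": 0}]'

```text
t: 26.9
tcp_pos: [0.4778, 0.1405, 0.0331]
tool_rot: [0.652, 0.758, 0.006, 0.006]
force: [13.8, 4.1, -6.8]
finger_gap: 0.118
gripper_force: 48.6
```

Call:
move_arm --targets '[{"dx": -0.06,"dy": -0.01,"dz": 0,"rx": 0,"ry": 0,"rz": 0},{"dx": 0,"dy": 0,"dz": 0,"rx": 0,"ry": 0,"rz": 0},{"dx": 0,"dy": 0,"dz": 0,"rx": 0,"ry": 0,"rz": 0},{"dx": 0,"dy": 0,"dz": 0,"rx": 0,"ry": 0,"rz": 0},{"dx": 0,"dy": 0,"dz": 0,"rx": 0,"ry": 0,"rz": 0},{"dx": 0,"dy": 0,"dz": 0,"rx": 0,"ry": 0,"rz": 0},{"dx": 0,"dy": 0,"dz": 0,"rx": 0,"ry": 0,"rz": 0},{"dx": 0,"dy": 0,"dz": 0,"rx": 0,"ry": 0,"rz": 0},{"dx": 0,"dy": 0,"dz": 0,"rx": 0,"ry": 0,"rz": 0},{"dx": 0,"dy": 0,"dz": 0,"rx": 0,"ry": 0,"rz": 0}]'

```text
t: 28.15
tcp_pos: [0.4767, 0.1403, 0.0331]
tool_rot: [0.652, 0.758, 0.006, 0.006]
force: [13.9, 4.1, -8.5]
finger_gap: 0.114
gripper_force: 48.6
```

Run:
```python
from edge import *
im=cams.snapshot("top")[:,:,::-1]; cv2.imwrite("pics/t6.png",im)
s=sensors.sense(); print(s["t"],s["tcp_pos"],s["force"])
for n in ("top0","t5","t6"): print(n,edge(cv2.imread(f"pics/{n}.png"),194,199,128,146))
```

```text
28.2 [0.47676575 0.14028401 0.03311467] [15.35602549  3.30973048 -7.05143346]
[135.0, 134.0, 132.0, 130.0, 130.0, 132.0, 134.0, 134.0, 136.0, 149.0, 196.0, 237.0, 242.0, 238.0, 234.0, 239.0, 240.0, 240.0]
top0 137.76170212765956
[149.0, 150.0, 147.0, 146.0, 144.0, 147.0, 150.0, 149.0, 151.0, 166.0, 214.0, 243.0, 246.0, 242.0, 204.0, 170.0, 165.0, 147.0]
t5 137.40167364016736
[150.0, 150.0, 148.0, 145.0, 144.0, 147.0, 150.0, 149.0, 151.0, 166.0, 214.0, 243.0, 246.0, 247.0, 243.0, 217.0, 184.0, 180.0]
t6 137.39406779661016
```

Call:
move_arm --targets '[{"dx": 0,"dy": 0,"dz": 0,"rx": 0,"ry": 0,"rz": 0},{"dx": 0,"dy": 0,"dz": 0,"rx": 0,"ry": 0,"rz": 0},{"dx": 0,"dy": 0,"dz": 0,"rx": 0,"ry": 0,"rz": 0},{"dx": 0,"dy": 0,"dz": 0,"rx": 0,"ry": 0,"rz": 0},{"dx": 0,"dy": 0,"dz": 0,"rx": 0,"ry": 0,"rz": 0},{"dx": 0,"dy": 0,"dz": 0,"rx": 0,"ry": 0,"rz": 0},{"dx": 0,"dy": 0,"dz": 0,"rx": 0,"ry": 0,"rz": 0},{"dx": 0,"dy": 0,"dz": 0,"rx": 0,"ry": 0,"rz": 0},{"dx": 0,"dy": 0,"dz": 0,"rx": 0,"ry": 0,"rz": 0},{"dx": 0,"dy": 0,"dz": 0,"rx": 0,"ry": 0,"rz": 0}]'

```text
t: 29.45
tcp_pos: [0.4767, 0.1403, 0.0331]
tool_rot: [0.652, 0.758, 0.006, 0.006]
force: [13.8, 3.8, -8.4]
finger_gap: 0.121
gripper_force: 48.6
```

The left member did not move (edge at row 137.4 both before and under load), so that joint is sound and has been held. Letting it back.

Call:
move_arm --targets '[{"dx": 0.17,"dy": 0.026,"dz": 0,"rx": 0,"ry": 0,"rz": 0},{"dx": 0.17,"dy": 0.026,"dz": 0,"rx": 0,"ry": 0,"rz": 0},{"dx": 0.17,"dy": 0.026,"dz": 0,"rx": 0,"ry": 0,"rz": 0},{"dx": 0.17,"dy": 0.026,"dz": 0,"rx": 0,"ry": 0,"rz": 0},{"dx": 0.17,"dy": 0.026,"dz": 0,"rx": 0,"ry": 0,"rz": 0},{"dx": 0.17,"dy": 0.026,"dz": 0,"rx": 0,"ry": 0,"rz": 0},{"dx": 0.17,"dy": 0.026,"dz": 0,"rx": 0,"ry": 0,"rz": 0},{"dx": 0.17,"dy": 0.026,"dz": 0,"rx": 0,"ry": 0,"rz": 0},{"dx": 0.06,"dy": 0.008,"dz": 0,"rx": 0,"ry": 0,"rz": 0},{"dx": 0,"dy": 0,"dz": 0,"rx": 0,"ry": 0,"rz": 0}]'

```text
t: 30.7
tcp_pos: [0.5027, 0.1449, 0.0329]
tool_rot: [0.652, 0.758, -0.001, -0.001]
force: [2.1, -0.9, 5.4]
finger_gap: 0.119
gripper_force: 49.9
```

Call:
move_arm --targets '[{"dx": 0,"dy": 0,"dz": 0,"rx": 0,"ry": 0,"rz": 0},{"dx": 0,"dy": 0,"dz": 0,"rx": 0,"ry": 0,"rz": 0},{"dx": 0,"dy": 0,"dz": 0,"rx": 0,"ry": 0,"rz": 0},{"dx": 0,"dy": 0,"dz": 0,"rx": 0,"ry": 0,"rz": 0},{"dx": 0,"dy": 0,"dz": 0.4,"rx": 0,"ry": 0,"rz": 0},{"dx": 0,"dy": 0,"dz": 1,"rx": 0,"ry": 0,"rz": 0},{"dx": 0,"dy": 0,"dz": 1,"rx": 0,"ry": 0,"rz": 0},{"dx": 0,"dy": 0,"dz": 1,"rx": 0,"ry": 0,"rz": 0},{"dx": 0,"dy": 0,"dz": 1,"rx": 0,"ry": 0,"rz": 0},{"dx": 0,"dy": 0,"dz": 1,"rx": 0,"ry": 0,"rz": 0}]' --claw 55

```text
t: 31.95
tcp_pos: [0.5034, 0.1451, 0.1693]
tool_rot: [0.652, 0.758, 0.0, 0.0]
force: [-0.2, 0.3, -0.0]
finger_gap: 0.547
gripper_force: 0.0
```

Run:
```python
from h import *
g=lambda p:(130+p[0]/4-.4,190+p[1]/4-.4)
for z in (.02,.03,.04):
    a,b=at("scene",g((112,262)),z),at("scene",g((175,243)),z); print(z,a,b,np.degrees(np.arctan2(-(a-b)[0],(a-b)[1])))
for z in (.08,.09):
    a,b=at("scene",g((107,183)),z),at("scene",g((172,162)),z); print(z,a,b,np.degrees(np.arctan2(-(a-b)[0],(a-b)[1])))
f=lambda c:((c[0]+.5)/3.6-.5+125,(c[1]+.5)/3.6-.5+95)
print("green",at("top",f((125,432)),.16),"black",at("top",f((258,408)),.16),"pot",at("top",f((50,120)),.2),"sander",at("top",(75,217),.1))
a,b=at("top",f((25,388)),.05),at("top",f((98,394)),.05);print(a,b)
```

```text
0.02 [0.4518141  0.37140915] [0.44512887 0.32436834] -8.088453106257008
0.03 [0.43655009 0.38047807] [0.42997073 0.33418217] -8.08845310625694
0.04 [0.42128609 0.38954699] [0.41481259 0.343996  ] -8.088453106257045
0.08 [0.45147376 0.37052664] [0.44830362 0.32051422] -3.6269628530542946
0.09 [0.43461318 0.38056312] [0.43149851 0.33142581] -3.6269628530544704
green [0.37858994 0.27028796] black [0.40091453 0.15519234] pot [0.64802907 0.34079942] sander [0.37519045 0.55707126]
[0.4325414  0.38968891] [0.42755323 0.32051461]
```

Call:
move_arm --targets '[{"dx": -0.19,"dy": 0.79,"dz": 0.4,"rx": 0,"ry": 0,"rz": -0.227},{"dx": -0.19,"dy": 0.79,"dz": 0.4,"rx": 0,"ry": 0,"rz": -0.227},{"dx": -0.19,"dy": 0.79,"dz": 0.4,"rx": -0.3,"ry": 0.026,"rz": 0},{"dx": -0.19,"dy": 0.79,"dz": 0.4,"rx": -0.3,"ry": 0.026,"rz": 0},{"dx": -0.19,"dy": 0.79,"dz": 0.2,"rx": -0.3,"ry": 0.026,"rz": 0},{"dx": -0.19,"dy": 0.79,"dz": 0,"rx": -0.3,"ry": 0.026,"rz": 0},{"dx": -0.19,"dy": 0.79,"dz": 0,"rx": -0.3,"ry": 0.026,"rz": 0},{"dx": -0.19,"dy": 0.79,"dz": 0,"rx": -0.166,"ry": 0.015,"rz": 0},{"dx": -0.19,"dy": 0.79,"dz": 0,"rx": 0,"ry": 0,"rz": 0},{"dx": -0.19,"dy": 0.79,"dz": 0,"rx": 0,"ry": 0,"rz": 0}]' --claw 100

```text
t: 33.2
tcp_pos: [0.456, 0.3433, 0.2135]
tool_rot: [0.668, 0.612, -0.312, 0.286]
force: [0.4, 0.5, 0.9]
finger_gap: 0.998
gripper_force: 0.0
```

Run:
```python
from h import *
from scipy.spatial.transform import Rotation as R
im=cams.snapshot("scene")[:,:,::-1]; cv2.imwrite("pics/s2.png",im)
t=cams.snapshot("top")[:,:,::-1]; cv2.imwrite("pics/t7.png",t)
s=sensors.sense(); print(s["t"],s["tcp_pos"],s["q"],s["finger_gap"]); print(R.from_quat(s["tool_rot"]).as_matrix().round(3))
A=cv2.resize(im[120:290,90:260],(400,400),interpolation=2);B=cv2.resize(t[120:240,80:200],(400,400),interpolation=2)
cv2.imwrite("pics/c6.png",np.hstack([A,B]))
```

```text
33.3 [0.45604544 0.34424915 0.21369773] [ 0.72648467  0.8191461   1.19563283 -0.57246762  1.7979681   0.88071468] 0.9977476479130896
[[ 0.057  0.996 -0.064]
 [ 0.64  -0.086 -0.763]
 [-0.766  0.002 -0.643]]
```

View pics/c6.png

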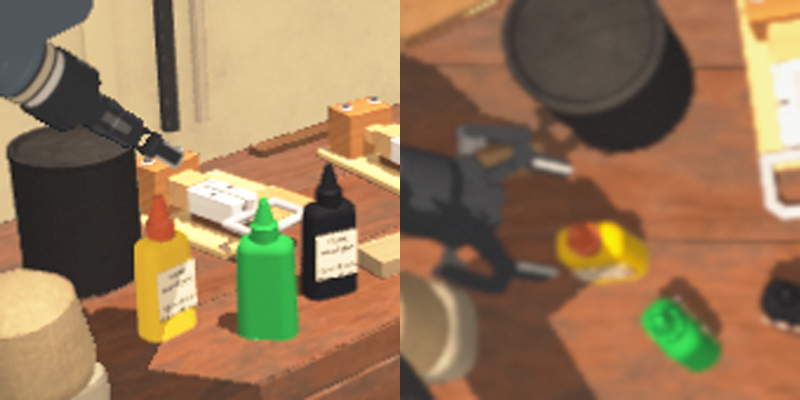

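The scene half shows the tilted gripper above the yellow bottle, its body leaning left. In the top half the fingers are at crop rows 167 and 270 and the bottle at (600,252), with no contact. A numeric check of the bottle centre comes next.

Run:
```python
from h import *
for n in ("top","scene"):
  print(n,px(n,[[.457,.357,.168],[.48,.357,.12],[.48,.357,.105],[.434,.357,.12],[.434,.357,.01],[.457,.392,.11],[.457,.322,.11],[.457,.322,.01]]).round(1).tolist())
im=cv2.imread("pics/top0.png"); h=cv2.cvtColor(im,cv2.COLOR_BGR2HSV)
print(h[180:212,142].tolist())
im=cv2.imread("pics/scene0.png"); h=cv2.cvtColor(im,cv2.COLOR_BGR2HSV)
m=(h[195:270,140:185,0]>3)&(h[195:270,140:185,0]<34)&(h[195:270,140:185,1]>185)&(h[195:270,140:185,2]>180)
for r in range(0,75,6): 
    w=np.flatnonzero(m[r]); print(195+r, (140+w.min(),140+w.max()) if len(w) else None)
```

```text
top [[132.5, 189.3], [136.8, 185.0], [137.9, 185.8], [136.0, 198.9], [144.0, 203.8], [126.5, 192.3], [147.8, 192.5], [154.4, 197.4]]
scene [[157.2, 203.0], [153.8, 216.9], [154.2, 221.9], [163.3, 222.5], [166.0, 259.0], [147.4, 226.9], [169.7, 219.2], [171.8, 251.7]]
[[10, 158, 161], [10, 153, 130], [10, 143, 100], [10, 139, 90], [11, 143, 91], [12, 149, 99], [19, 192, 149], [23, 244, 225], [26, 245, 245], [28, 245, 247], [29, 245, 247], [29, 245, 247], [29, 245, 247], [29, 245, 247], [29, 245, 247], [29, 245, 247], [29, 245, 247], [27, 245, 247], [25, 244, 238], [21, 173, 224], [18, 107, 213], [17, 81, 190], [16, 91, 197], [17, 137, 210], [17, 173, 208], [14, 159, 194], [11, 147, 182], [11, 144, 174], [11, 145, 174], [11, 152, 179], [11, 155, 187], [10, 157, 187]]
195 None
201 None
207 (np.int64(155), np.int64(159))
213 (np.int64(153), np.int64(158))
219 (np.int64(153), np.int64(164))
225 (np.int64(147), np.int64(170))
231 (np.int64(147), np.int64(165))
237 (np.int64(148), np.int64(155))
243 (np.int64(148), np.int64(155))
249 (np.int64(148), np.int64(156))
255 (np.int64(149), np.int64(172))
261 (np.int64(149), np.int64(166))
267 None
```

Call:
move_arm --targets '[{"dx": -0.08,"dy": 0,"dz": -0.63,"rx": 0,"ry": 0,"rz": 0},{"dx": 0,"dy": -0.03,"dz": -0.63,"rx": 0,"ry": 0,"rz": 0},{"dx": 0,"dy": 0,"dz": -0.63,"rx": 0,"ry": 0,"rz": 0},{"dx": 0,"dy": 0,"dz": -0.63,"rx": 0,"ry": 0,"rz": 0},{"dx": 0,"dy": 0,"dz": -0.63,"rx": 0,"ry": 0,"rz": 0},{"dx": 0,"dy": 0,"dz": -0.63,"rx": 0,"ry": 0,"rz": 0},{"dx": 0,"dy": 0,"dz": -0.63,"rx": 0,"ry": 0,"rz": 0},{"dx": 0,"dy": 0,"dz": -0.63,"rx": 0,"ry": 0,"rz": 0},{"dx": 0,"dy": 0,"dz": 0,"rx": 0,"ry": 0,"rz": 0},{"dx": 0,"dy": 0,"dz": 0,"rx": 0,"ry": 0,"rz": 0}]'

```text
t: 34.55
tcp_pos: [0.4543, 0.3419, 0.087]
tool_rot: [0.668, 0.612, -0.312, 0.287]
force: [-0.4, 0.4, -0.9]
finger_gap: 1.001
gripper_force: 0.0
```

Call:
move_arm --targets '[{"dx": 0,"dy": 0,"dz": 0,"rx": 0,"ry": 0,"rz": 0},{"dx": 0,"dy": 0,"dz": 0,"rx": 0,"ry": 0,"rz": 0},{"dx": 0,"dy": 0,"dz": 0,"rx": 0,"ry": 0,"rz": 0},{"dx": 0,"dy": 0,"dz": 0,"rx": 0,"ry": 0,"rz": 0},{"dx": 0,"dy": 0,"dz": 0,"rx": 0,"ry": 0,"rz": 0},{"dx": 0,"dy": 0,"dz": 0,"rx": 0,"ry": 0,"rz": 0},{"dx": 0,"dy": 0,"dz": 0,"rx": 0,"ry": 0,"rz": 0},{"dx": 0,"dy": 0,"dz": 0,"rx": 0,"ry": 0,"rz": 0},{"dx": 0,"dy": 0,"dz": 0,"rx": 0,"ry": 0,"rz": 0},{"dx": 0,"dy": 0,"dz": 0,"rx": 0,"ry": 0,"rz": 0}]' --claw 0 --newtons 45

```text
t: 35.8
tcp_pos: [0.4548, 0.3419, 0.0876]
tool_rot: [0.668, 0.612, -0.312, 0.287]
force: [2.0, 1.2, 5.4]
finger_gap: 0.517
gripper_force: 45.4
```

Call:
move_arm --targets '[{"dx": 0,"dy": 0,"dz": 0.5,"rx": 0,"ry": 0,"rz": 0},{"dx": 0,"dy": 0,"dz": 1,"rx": 0,"ry": 0,"rz": 0},{"dx": 0,"dy": 0,"dz": 1,"rx": 0,"ry": 0,"rz": 0},{"dx": 0,"dy": 0,"dz": 1,"rx": 0,"ry": 0,"rz": 0},{"dx": 0,"dy": 0,"dz": 1,"rx": 0,"ry": 0,"rz": 0},{"dx": 0.2,"dy": -0.5,"dz": 0.5,"rx": 0,"ry": 0,"rz": -0.04},{"dx": 0.2,"dy": -0.9,"dz": 0,"rx": 0,"ry": 0,"rz": -0.04},{"dx": 0.2,"dy": -0.98,"dz": 0,"rx": 0,"ry": 0,"rz": -0.04},{"dx": 0.2,"dy": -0.98,"dz": 0,"rx": 0,"ry": 0,"rz": -0.04},{"dx": 0.2,"dy": -0.98,"dz": 0,"rx": 0,"ry": 0,"rz": -0.04}]'

```text
t: 37.05
tcp_pos: [0.4792, 0.2307, 0.211]
tool_rot: [0.699, 0.575, -0.328, 0.269]
force: [0.2, 0.4, -5.7]
finger_gap: 0.519
gripper_force: 45.5
```

Call:
move_arm --targets '[{"dx": 0.2,"dy": -0.98,"dz": 0,"rx": 0,"ry": 0,"rz": -0.04},{"dx": 0.2,"dy": -0.98,"dz": 0,"rx": 0,"ry": 0,"rz": -0.04},{"dx": 0.2,"dy": -0.98,"dz": 0,"rx": 0,"ry": 0,"rz": -0.04},{"dx": 0.2,"dy": -0.98,"dz": 0,"rx": 0,"ry": 0,"rz": -0.04},{"dx": 0.2,"dy": -0.98,"dz": 0,"rx": 0,"ry": 0,"rz": -0.04},{"dx": 0.2,"dy": -0.98,"dz": 0,"rx": 0,"ry": 0,"rz": -0.04},{"dx": 0.2,"dy": -0.98,"dz": 0,"rx": 0,"ry": 0,"rz": -0.04},{"dx": 0.2,"dy": -0.98,"dz": 0,"rx": 0,"ry": 0,"rz": -0.04},{"dx": 0.2,"dy": -0.98,"dz": 0,"rx": 0,"ry": 0,"rz": -0.04},{"dx": 0.2,"dy": -0.98,"dz": 0,"rx": 0,"ry": 0,"rz": -0.04}]'

```text
t: 38.3
tcp_pos: [0.5283, -0.014, 0.2112]
tool_rot: [0.756, 0.499, -0.355, 0.233]
force: [-0.6, 0.3, -4.6]
finger_gap: 0.514
gripper_force: 45.5
```

Call:
move_arm --targets '[{"dx": 0.2,"dy": -0.98,"dz": 0,"rx": 0,"ry": 0,"rz": -0.04},{"dx": 0.2,"dy": -0.98,"dz": 0,"rx": 0,"ry": 0,"rz": -0.04},{"dx": 0.2,"dy": -0.98,"dz": 0,"rx": 0,"ry": 0,"rz": -0.04},{"dx": 0.2,"dy": -0.98,"dz": 0,"rx": 0,"ry": 0,"rz": -0.04},{"dx": 0.2,"dy": -0.98,"dz": 0,"rx": 0,"ry": 0,"rz": -0.04},{"dx": 0.2,"dy": -0.98,"dz": 0,"rx": 0,"ry": 0,"rz": -0.04},{"dx": 0.2,"dy": -0.98,"dz": 0,"rx": 0,"ry": 0,"rz": -0.04},{"dx": 0.2,"dy": -0.98,"dz": 0,"rx": 0,"ry": 0,"rz": -0.04},{"dx": 0.2,"dy": -0.98,"dz": 0,"rx": 0,"ry": 0,"rz": -0.04},{"dx": 0,"dy": -0.5,"dz": 0,"rx": 0,"ry": 0,"rz": -0.04}]'

```text
t: 39.55
tcp_pos: [0.5739, -0.2467, 0.2116]
tool_rot: [0.804, 0.417, -0.376, 0.195]
force: [0.1, -0.1, -5.9]
finger_gap: 0.513
gripper_force: 46.0
```

Run:
```python
from h import *
from scipy.spatial.transform import Rotation as R
im=cams.snapshot("scene")[:,:,::-1]; cv2.imwrite("pics/s3.png",im)
t=cams.snapshot("top")[:,:,::-1]; cv2.imwrite("pics/t8.png",t)
s=sensors.sense(); print(s["t"],s["tcp_pos"],s["q"],s["finger_gap"],s["gripper_force"]); print(R.from_quat(s["tool_rot"]).as_matrix().round(3))
print(px("scene",[s["tcp_pos"]]))
A=cv2.resize(im[95:215,200:320],(400,400),interpolation=2);B=cv2.resize(t[100:220,265:385],(400,400),interpolation=2)
cv2.imwrite("pics/c7.png",np.hstack([A,B]))
```

```text
39.65 [ 0.57377165 -0.24648468  0.21161282] [-0.24263437  0.77867032  1.30340675 -0.80049384  1.5001201   0.61891664] 0.5127124482123638 45.888429392070975
[[ 0.369  0.817 -0.442]
 [ 0.523 -0.576 -0.628]
 [-0.768  0.001 -0.64 ]]
[[283.25281339 136.78337912]]
```

View pics/c7.png

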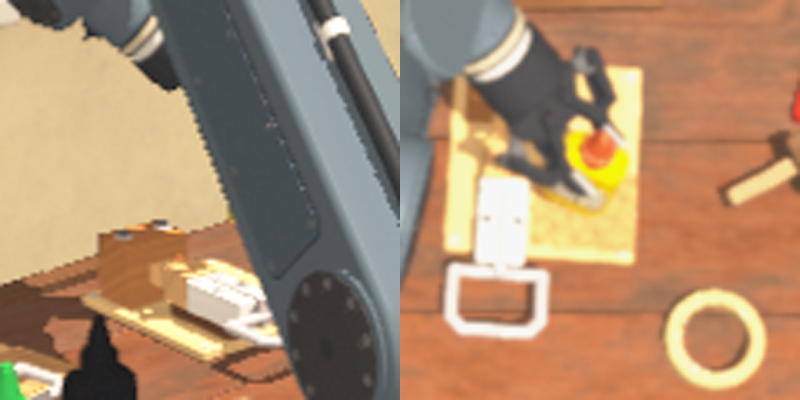

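Top half: the bottle is held upright over the right pad, with its cap at about pixel (325,143). The right joint is still open and the tape roll is untouched. The scene half is blocked by the arm. Checking the bottle's axis numerically.

Run:
```python
from h import *
im=cv2.imread("pics/t8.png"); h=cv2.cvtColor(im,cv2.COLOR_BGR2HSV)
m=cv2.inRange(h,(2,190,140),(12,255,255)); m[:,:315]=0;m[:,345:]=0;m[:125]=0;m[165:]=0
p=np.argwhere(m>0)[:,::-1]; print(len(p),p.mean(0),p.min(0),p.max(0))
print("cap",at("top",p.mean(0),.124+.14),"expected", [.582,-.2347])
# same cap measure on first picture, bottle known at same method
print(at("top",(134.8,191.0),.14))
print("pad px",px("top",[[.5887,-.2597,.015]]))
```

```text
28 [323.57142857 144.10714286] [320 141] [327 149]
cap [ 0.58299913 -0.23111619] expected [0.582, -0.2347]
[0.45645633 0.35696552]
pad px [[320.11510396 162.23926022]]
```

Call:
move_arm --targets '[{"dx": 0.13,"dy": -0.5,"dz": 0,"rx": 0,"ry": 0,"rz": 0},{"dx": 0.13,"dy": -0.54,"dz": -0.5,"rx": 0,"ry": 0,"rz": 0},{"dx": 0,"dy": 0,"dz": -0.7,"rx": 0,"ry": 0,"rz": 0},{"dx": 0,"dy": 0,"dz": -0.7,"rx": 0,"ry": 0,"rz": 0},{"dx": 0,"dy": 0,"dz": -0.7,"rx": 0,"ry": 0,"rz": 0},{"dx": 0,"dy": 0,"dz": -0.6,"rx": 0,"ry": 0,"rz": 0},{"dx": 0,"dy": 0,"dz": -0.4,"rx": 0,"ry": 0,"rz": 0},{"dx": 0,"dy": 0,"dz": -0.3,"rx": 0,"ry": 0,"rz": 0},{"dx": 0,"dy": 0,"dz": -0.2,"rx": 0,"ry": 0,"rz": 0},{"dx": 0,"dy": 0,"dz": -0.1,"rx": 0,"ry": 0,"rz": 0}]'

```text
t: 40.9
tcp_pos: [0.5808, -0.2708, 0.1069]
tool_rot: [0.803, 0.418, -0.376, 0.196]
force: [-0.7, -0.1, -5.2]
finger_gap: 0.516
gripper_force: 46.0
```

Still hanging (about 5 N of weight), with about 4 mm to go. Lowering gently.

Call:
move_arm --targets '[{"dx": 0,"dy": -0.04,"dz": -0.04,"rx": 0,"ry": 0,"rz": 0},{"dx": 0,"dy": 0,"dz": -0.04,"rx": 0,"ry": 0,"rz": 0},{"dx": 0,"dy": 0,"dz": -0.04,"rx": 0,"ry": 0,"rz": 0},{"dx": 0,"dy": 0,"dz": -0.04,"rx": 0,"ry": 0,"rz": 0},{"dx": 0,"dy": 0,"dz": 0,"rx": 0,"ry": 0,"rz": 0},{"dx": 0,"dy": 0,"dz": 0,"rx": 0,"ry": 0,"rz": 0},{"dx": 0,"dy": 0,"dz": 0,"rx": 0,"ry": 0,"rz": 0},{"dx": 0,"dy": 0,"dz": 0,"rx": 0,"ry": 0,"rz": 0},{"dx": 0,"dy": 0,"dz": 0,"rx": 0,"ry": 0,"rz": 0},{"dx": 0,"dy": 0,"dz": 0,"rx": 0,"ry": 0,"rz": 0}]'

```text
t: 42.15
tcp_pos: [0.5806, -0.2717, 0.1028]
tool_rot: [0.803, 0.418, -0.376, 0.196]
force: [0.2, 0.4, -5.4]
finger_gap: 0.513
gripper_force: 46.0
```

Call:
move_arm --targets '[{"dx": 0,"dy": 0,"dz": -0.04,"rx": 0,"ry": 0,"rz": 0},{"dx": 0,"dy": 0,"dz": -0.04,"rx": 0,"ry": 0,"rz": 0},{"dx": 0,"dy": 0,"dz": 0,"rx": 0,"ry": 0,"rz": 0},{"dx": 0,"dy": 0,"dz": 0,"rx": 0,"ry": 0,"rz": 0},{"dx": 0,"dy": 0,"dz": 0,"rx": 0,"ry": 0,"rz": 0},{"dx": 0,"dy": 0,"dz": 0,"rx": 0,"ry": 0,"rz": 0},{"dx": 0,"dy": 0,"dz": 0,"rx": 0,"ry": 0,"rz": 0},{"dx": 0,"dy": 0,"dz": 0,"rx": 0,"ry": 0,"rz": 0},{"dx": 0,"dy": 0,"dz": 0,"rx": 0,"ry": 0,"rz": 0},{"dx": 0,"dy": 0,"dz": 0,"rx": 0,"ry": 0,"rz": 0}]'

```text
t: 43.4
tcp_pos: [0.5805, -0.2718, 0.1027]
tool_rot: [0.803, 0.418, -0.377, 0.197]
force: [-1.6, 3.6, 6.7]
finger_gap: 0.515
gripper_force: 47.2
```

On the pad. Opening, then backing off along the tool axis.

Call:
move_arm --targets '[{"dx": 0,"dy": 0,"dz": 0,"rx": 0,"ry": 0,"rz": 0},{"dx": 0,"dy": 0,"dz": 0,"rx": 0,"ry": 0,"rz": 0},{"dx": 0,"dy": 0,"dz": 0,"rx": 0,"ry": 0,"rz": 0},{"dx": 0,"dy": 0,"dz": 0,"rx": 0,"ry": 0,"rz": 0},{"dx": 0,"dy": 0,"dz": 0,"rx": 0,"ry": 0,"rz": 0},{"dx": 0,"dy": 0,"dz": 0,"rx": 0,"ry": 0,"rz": 0},{"dx": 0,"dy": 0,"dz": 0,"rx": 0,"ry": 0,"rz": 0},{"dx": 0.09,"dy": 0.13,"dz": 0.13,"rx": 0,"ry": 0,"rz": 0},{"dx": 0.18,"dy": 0.25,"dz": 0.26,"rx": 0,"ry": 0,"rz": 0},{"dx": 0.27,"dy": 0.38,"dz": 0.39,"rx": 0,"ry": 0,"rz": 0}]' --claw 100

```text
t: 44.65
tcp_pos: [0.5945, -0.2522, 0.1208]
tool_rot: [0.803, 0.418, -0.376, 0.196]
force: [-0.1, -0.1, -0.3]
finger_gap: 0.999
gripper_force: 0.0
```

Call:
move_arm --targets '[{"dx": 0.27,"dy": 0.38,"dz": 0.39,"rx": 0,"ry": 0,"rz": 0},{"dx": 0.27,"dy": 0.38,"dz": 0.39,"rx": 0,"ry": 0,"rz": 0},{"dx": 0.27,"dy": 0.38,"dz": 0.39,"rx": 0,"ry": 0,"rz": 0},{"dx": 0.27,"dy": 0.38,"dz": 0.39,"rx": 0,"ry": 0,"rz": 0},{"dx": 0.27,"dy": 0.38,"dz": 0.39,"rx": 0,"ry": 0,"rz": 0},{"dx": 0,"dy": 0.8,"dz": 0.5,"rx": 0,"ry": 0,"rz": 0},{"dx": 0,"dy": 0.9,"dz": 0.5,"rx": 0,"ry": 0,"rz": 0},{"dx": 0,"dy": 0.9,"dz": 0.5,"rx": 0,"ry": 0,"rz": 0},{"dx": 0,"dy": 0.9,"dz": 0.5,"rx": 0,"ry": 0,"rz": 0},{"dx": 0,"dy": 0.9,"dz": 0.5,"rx": 0,"ry": 0,"rz": 0}]'

```text
t: 45.9
tcp_pos: [0.6278, -0.0933, 0.2325]
tool_rot: [0.803, 0.418, -0.376, 0.196]
force: [-0.4, -0.8, -0.7]
finger_gap: 0.997
gripper_force: 0.0
```

Run:
```python
from h import *
t=cams.snapshot("top")[:,:,::-1]; cv2.imwrite("pics/t9.png",t); s=sensors.sense(); print(s["t"],s["tcp_pos"],s["force"])
h=cv2.cvtColor(t,cv2.COLOR_BGR2HSV); m=cv2.inRange(h,(2,190,140),(12,255,255)); m[:,:310]=0;m[:,345:]=0;m[:125]=0;m[175:]=0
p=np.argwhere(m>0)[:,::-1]; print(len(p),p.mean(0),"cap",at("top",p.mean(0),.155),"pad [.5887,-.2597]")
cv2.imwrite("pics/c8.png",cv2.resize(t[95:235,165:385],None,fx=3.6,fy=3.6,interpolation=2))
```

```text
45.95 [ 0.62861599 -0.09054925  0.23415751] [-0.93727302  1.11093209  1.88558379]
20 [325.1  151.85] cap [ 0.58881518 -0.25395207] pad [.5887,-.2597]
```

View pics/c8.png

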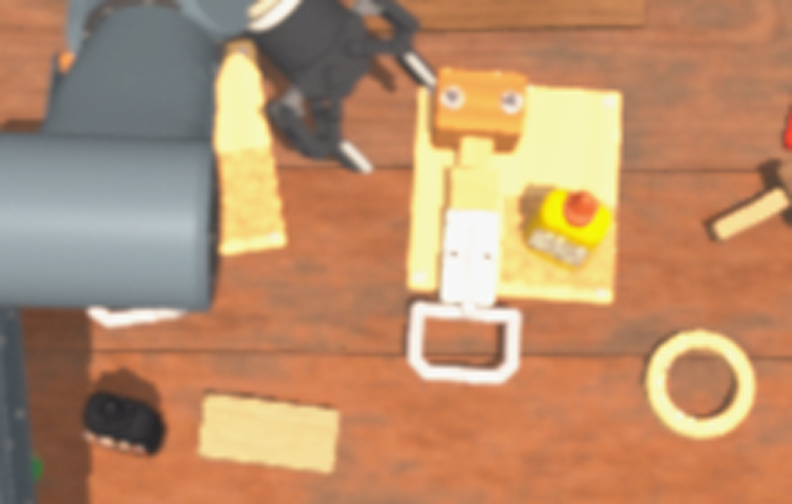

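The final picture shows the bottle upright on the right stand's pad, its cap at about pixel (326,152), within a few millimetres of centre. The joint is open, the oak and tape roll are where they were, and the gripper is clear. Handing in.

```bash
python3 -c "
from station import order
print(order.sign_off())"
```

```text
the job is handed in; nothing more can be done
None
```

I proved both joints at about 15 N for two seconds: the left is sound, the right is bad and left open at its roughly 32 mm stop, and the glue bottle stands upright within a few millimetres of the middle of the right stand's pad; handed in at 46 s, result not reported.

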